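# Unlock the ratcheted tin rack and empty it

### The arm

A 6-joint arm with a two-finger parallel gripper is mounted at the origin on the work surface. World frame = base frame: x ahead of the robot, y to its left, z up, the work surface at z = 0. Lengths are in m, angles in degrees, forces in N, time in s.
With the tool pointing down it reaches from about 0.3 to 0.75 m from the base axis. Payload 8.5 kg.
Tool frame: the origin (TCP) lies at the very end of the fingers, on their centre line; the grasp point (between the pads) lies 19 mm behind it (env.grasp_offset is the distance from the TCP to the grasp point, in m); y points along the fingers, z is the direction in which the jaws open and shut, and the axes are right-handed (so a half turn about y gives the same grasp; the last joint's range is limited). The gripper opens to 85 mm and grips with 20 to 120 N. Pads are 22 mm wide; open, the fingers measure 114 mm over their backs; the gripper's body (76 mm by 85 mm) begins 54 mm behind the grasp point. The pads swing forward as they close: fully open they stand 13 mm farther back than shut.
Start: joints at [-84.414, 21.807, 74.336, -0, 83.858, -12.336], TCP at [0.169, -0.523, 0.231] pointing down, gripper open.
Joint ranges: [-178.18, 178.18], [-50.72, 133.34], [12.68, 142.11], [-81.47, 261.47], [9.98, 163.14], [-165.26, 165.26]. Speed limits (degrees/s): [136.94, 136.94, 180, 180, 180, 180].

### API

Orientations are given as a 3x3 rotation matrix whose columns are the frame's x, y, z axes.
In Python, from rig import env gives the robot as it stands. The module is installed in compiled form; this text tells all that it offers.
- The arm moves only by the shell command python3 -m pendant 'ROWS' [FORCE]. ROWS is JSON, a list of rows, each a list of 3 entries, a list of its own where there are three numbers: the shift along the world's x, y, z as a fraction of full scale, then the turn about the world's z as a fraction of full scale, then the opening, from 0 (shut) to 1 (fully open). A call has 1 to 12 rows; each row shifts and turns the commanded pose from where the row before left it; what a row does not reach is not made up. Full scale, the value 1, is 30 mm for a shift and 5 degrees for a turn. A row lasts 1/12 s, in which the tool goes at most 41.7 mm and 7.16 degrees, less where a joint would pass 70% of its speed; a pose out of reach is approached as far as the arm can. A call with a number of a shift or a turn outside -1 to 1 is refused whole. A call with a gripper value outside its range is refused whole. The fingers move at their own pace and stop on an object; FORCE is the grip in N (left out, the last holds). Time passes only in rows, so rows that do not move let the fingers close. It gives the time, the measured TCP pose, the force and the opening at its end, in the units of the state.
- env.observe(): the state, without advancing time (a new reading comes with each control period).
- env.get_image(name): name is "scene" or "top"; returns (picture, depth): 400x640x3 uint8, red, green, blue; 400x640 float32, m along the optical axis (not along the pixel's ray), 0 where there is no reading.
- env.camera_model(name): a dict with "camera_matrix" (3x3 intrinsics, pixels), "dist_coeffs" ([k1, k2, p1, p2, k3] as OpenCV has them; the pictures are not rectified), "R" (3x3) and "t" (3): a world point X has camera coordinates R X + t. Camera axes: x right, y down, z forward; pixel columns grow to the right and rows downward; lengths in m; the calibration is good to about 2 mm. A picture is of the moment at which its call begins. camera_model takes no time and is no camera call.
- env.close_job(): hands the job in, once; it reports no verdict.
The state is a dict: "time_s": time; "q": joint angles; "qvel": joint speeds; "joint_efforts": joint torques, N m; "position": TCP position; "tool_rot": TCP orientation; "ft_force": force on the tool from outside, world axes, zero at the start; "wrist_torque": the same for the moment, N m; "grip_width": finger opening in m.
Only numpy, scipy, OpenCV 4.12 (cv2) and the standard library are available. Lean on these libraries where they do the work, as an engineer would, in place of code of your own. Each camera call takes 0.05 s, during which the arm holds its last target.

### The job

Stand the round tin that blocks the lock bar in the middle of the cork mat, then lift the yellow-tabbed pawl clear of the teeth and draw the red-handled bar all the way out so that every bay is open. Move every rectangular tin from the rack into the grey tray, each resting on the tray floor. Once they are all in the tray, push the bar fully home and swing the pawl back down into the teeth; leave the tool caddy, flat tin and tape roll where they are.

Things in the scene. Friction and masses are not known exactly. Their poses are not given: they have to be found in the camera images.
- rack: Fixed black rack, base 76 x 300 mm; origin on the work surface under the middle of its row of four bays, z up. Bay centres at x 0, y -66, -22, 22, 66 mm; bay floor 6 mm high, walls 28 mm high (54 mm apart in x, 38 mm in y). Grey guide block at y 110 to 182 mm, 34 mm wide, 88 mm high (pivot lugs 104); forked post at y -106 mm, 90 mm high. The toothed bar runs along y through both, over the tins.
- lockbar (a joint): Steel toothed bar, 14 mm wide, 74 to 86 mm above the surface, sliding along rack y. 0 = home, barring every bay; grows (m) as it is drawn out towards rack +y, stop at 0.190. All bays are open beyond 0.178. Slides with about 3 N, stays where left. With the pawl down it is held within about 4 mm of home; forcing does not help.
- bar_handle (a point): Grip point of the bar's red upright handle (18 mm in rack x, 14 mm in rack y, top 135 mm above the surface, 15 mm over this point); at home it lies at rack x 0, y 205, z 120 mm. It travels with the bar.
- pawl (a joint): Brass ratchet pawl with yellow thumb tab, on the guide block. 0 = down in the teeth; grows (rad) as the tab is swung up and over towards rack +y, stop at 1.25. Teeth 6 mm deep: clear above 0.25. Stiff hinge (about 2 N at the tab): it stays at any angle and must be swung down by hand. It drops fully only over a tooth gap, as with the bar within 2 mm of home; on a crest it stands at about 0.17.
- pawl_pivot (a point): Middle of the pawl's pivot line, which is parallel to rack x: at rack x 0, y 165, z 94 mm. Fixed to the rack.
- pawl_tab (a point): Grip point of the yellow tab (18 mm wide in rack x, 10 mm thick, ends 10 mm beyond this point); with the pawl down at rack x 0, y 130, z 124 mm. It swings with the pawl, at 46 mm from the pivot line, and can roll between fingers that pinch it across rack x.
- round_tin: Closed round aluminium tin, 62 mm across, 88 mm high, 0.3 kg, blue spot on its lid; origin at the centre of its underside, z up. It stands in the path of the bar handle at the start.
- mat: Round cork mat, 110 mm across, 4 mm thick, fixed; origin at the centre of its underside.
- tray: Grey open tray, fixed, outside 94 (x) x 230 (y) x 25 mm high, walls and floor 5 mm; origin at the centre of its underside.
- tin_a: Closed rectangular aluminium parts tin with a blue lid, 42 (x) x 32 (y) x 65 mm (z), about 0.12 kg; origin at its centre. Stands in one of the bays at the start, or is absent (None).
- tin_b: Closed rectangular aluminium parts tin with a green lid, 42 (x) x 32 (y) x 65 mm (z), about 0.12 kg; origin at its centre. Stands in one of the bays at the start, or is absent (None).
- tin_c: Closed rectangular aluminium parts tin with a yellow lid, 42 (x) x 32 (y) x 65 mm (z), about 0.12 kg; origin at its centre. Stands in one of the bays at the start, or is absent (None).
- tin_d: Closed rectangular aluminium parts tin with a red lid, 42 (x) x 32 (y) x 65 mm (z), about 0.12 kg; origin at its centre. Stands in one of the bays at the start, or is absent (None).
- caddy: Black plastic tool caddy with a slotted rack holding tweezers, pin vise and probe, 90 x 150 x 75 mm, tools to 180 mm; a bystander, origin at the centre of its underside.
- flat_tin: Flat closed aluminium tin, 96 mm across, 26 mm high; a bystander, origin at the centre of its underside.
- tape_roll: Roll of yellow tape lying flat, 90 mm across, 22 mm high; a bystander, origin at the centre of its underside.
Mind the look-alikes: they are no part of the job. What is shaped like the round_tin but pink is not meant.

How it is judged:
By the outcome, as a careful person would: the job done as asked, in the order asked, and still so for the second after the job is handed in, with the robot touching nothing.
Of tin_a, tin_b, tin_c, tin_d only 2 to 4 are there at a start; the rules pass over those that are not, and their reading is None.
At some moment in a run one of round_tin may be knocked a few centimetres aside while the robot is not near it.
Once in a run the grip may slacken for a moment while it holds something.
It also fails if it takes over 208 s, if anything falls off the work surface, if the arm or the gripper's body presses on something with over 40 N, if the wrist force passes 120 N, or if a joint passes its speed limit or range.

## Working session

There is one attempt and no reset: what is moved stays moved. The work goes in short steps, Python scripts to look and compute and a shell command to move; the robot and the scene stay as the last step left them, time stands still between calls to the robot, and variables do not carry over. Pictures are saved under pics/ and viewed, and the job is handed in when it is done.

```bash
mkdir -p pics
cat > h.py <<'E'
import numpy as np, cv2
from rig import env
def snap(name,fn):
    im,d=env.get_image(name); cv2.imwrite('pics/'+fn,im[:,:,::-1]); np.save('pics/'+fn[:-4]+'_d.npy',d); return im,d
def ray(name,u,v):
    m=env.camera_model(name); K=np.array(m["camera_matrix"],float);D=np.array(m["dist_coeffs"],float)
    p=cv2.undistortPoints(np.array([[[u,v]]],float),K,D)[0,0]; R=np.array(m["R"]);t=np.array(m["t"])
    return -R.T@t, R.T@np.array([p[0],p[1],1.0])
def plane(name,u,v,z):
    o,d=ray(name,u,v); return o+d*(z-o[2])/d[2]
def dep(name,u,v,d):
    o,r=ray(name,u,v); return o+r*d[int(v),int(u)]
def proj(name,X):
    m=env.camera_model(name); R=np.array(m["R"],float)
    return cv2.projectPoints(np.array(X,float).reshape(-1,1,3),cv2.Rodrigues(R)[0],np.array(m["t"],float),np.array(m["camera_matrix"],float),np.array(m["dist_coeffs"],float))[0][:,0]
E
python3 - <<'E'
from h import *
np.set_printoptions(precision=4,suppress=True)
for n in("scene","top"):
    snap(n,n+'0.png'); m=env.camera_model(n); print(m["camera_matrix"],m["dist_coeffs"],-np.array(m["R"]).T@m["t"])
print(env.observe(),env.grasp_offset)
E
```

```text
[[391.4428   0.     317.4347]
 [  0.     391.4428 203.447 ]
 [  0.       0.       1.    ]] [-0.0494  0.      0.      0.      0.    ] [ 1.2451 -0.4614  0.7306]
[[470.0547   0.     317.7327]
 [  0.     470.0547 193.8501]
 [  0.       0.       1.    ]] [-0.1355  0.      0.      0.      0.    ] [ 0.2921 -0.0046  1.3767]
{'time_s': 0.1, 'q': array([-84.416 ,  21.8386,  74.3796,   0.0026,  83.8577, -12.3371]), 'qvel': array([ 0.0148, -0.1236, -0.1385,  0.0369,  0.005 , -0.0746]), 'joint_efforts': array([  0.0038, -44.9219, -23.166 ,  -0.0002,   0.0037,  -0.    ]), 'position': array([ 0.1692, -0.5231,  0.2308]), 'tool_rot': array([[-0.9515, -0.0001,  0.3077],
       [-0.3077,  0.0013, -0.9515],
       [-0.0003, -1.    , -0.0013]]), 'ft_force': array([-0.7488,  0.7787,  0.0698]), 'wrist_torque': array([ 0.0263, -0.0442, -0.0164]), 'grip_width': 0.08559298705306646} 0.0187
```

View pics/scene0.png

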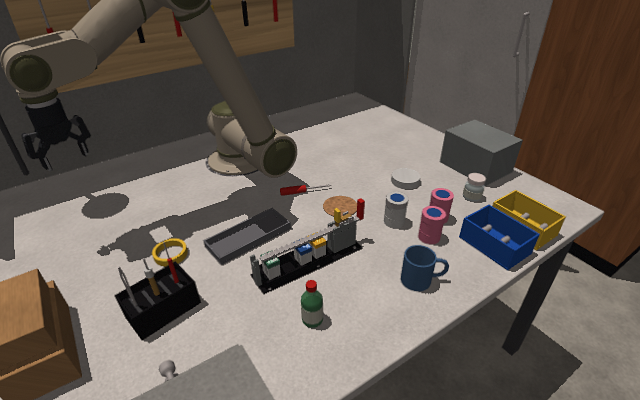

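View pics/top0.png

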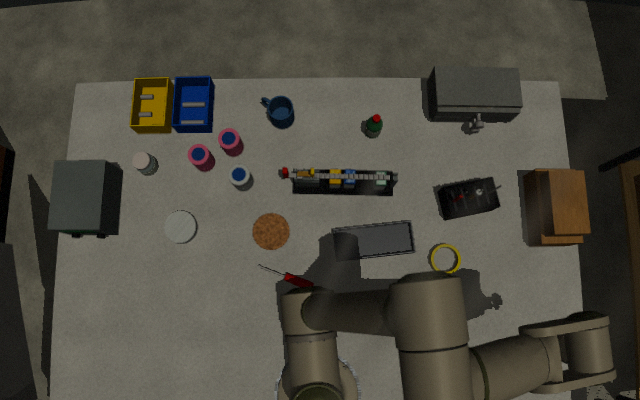

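The top view shows the silver round tin with a blue spot at (240,176). The two pink look-alikes are at (200,156) and (230,141), so the silver one is meant. The mat is at (271,231), the tray at (373,240), and the rack runs from (284,173) to (396,182) with its handle on the left. I'll confirm with a crop and measure.

Run:
```python
from h import *
a=cv2.imread('pics/top0.png')[120:270,180:430]; cv2.imwrite('pics/crop0.png',cv2.resize(a,None,fx=3.2,fy=3.2,interpolation=cv2.INTER_CUBIC))
b=cv2.imread('pics/scene0.png')[170:300,230:480]; cv2.imwrite('pics/crop1.png',cv2.resize(b,None,fx=3.2,fy=3.2,interpolation=cv2.INTER_CUBIC))
```

```text
(no output)
```

View pics/crop0.png

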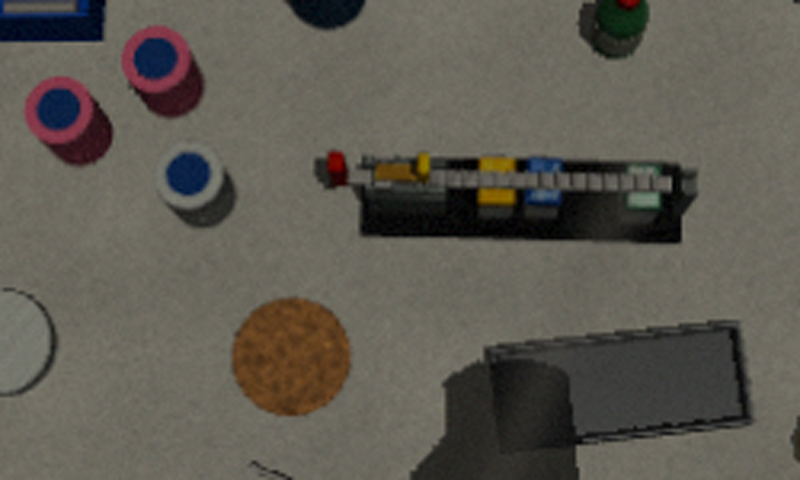

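View pics/crop1.png

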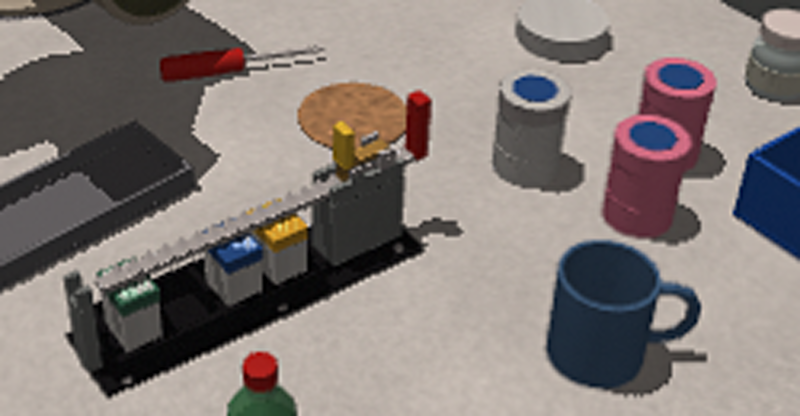

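The crops confirm it: the silver tin with the blue spot stands just beyond the red handle. There are three tins, yellow in bay +66, blue in bay +22 and green in bay -66; bay -22 is empty.

```bash
cat > meas.py <<'E'
from h import *
np.set_printoptions(precision=4,suppress=True)
im=cv2.imread('pics/top0.png'); hsv=cv2.cvtColor(im,cv2.COLOR_BGR2HSV); d=np.load('pics/top0_d.npy')
def mask(lo,hi,roi):
    m=cv2.inRange(hsv,np.array(lo),np.array(hi)); r=np.zeros_like(m); x0,y0,x1,y1=roi; r[y0:y1,x0:x1]=m[y0:y1,x0:x1]
    n,l,s,c=cv2.connectedComponentsWithStats(r); k=1+np.argmax(s[1:,4]); return (l==k),c[k],s[k]
def rep(nm,lo,hi,roi,z):
    m,c,s=mask(lo,hi,roi); ys,xs=np.nonzero(m)
    zs=np.array([dep("top",u,v,d)[2] for u,v in zip(xs,ys)])
    pl=np.array([plane("top",u,v,z) for u,v in zip(xs,ys)])
    pp=pl[:,:2].astype(np.float32); rect=cv2.minAreaRect(pp*1000)
    print(nm,c,s[4],'depth z med',np.median(zs),'plane ctr',pl.mean(0),'rect',rect)
rep('roundspot',(100,100,40),(125,255,255),(228,160,255,190),.088)
rep('mat',(5,80,40),(20,255,255),(245,205,300,260),.004)
rep('handle',(0,120,60),(8,255,255),(278,160,292,182),.135)
rep('handle2',(172,120,40),(180,255,255),(278,160,292,182),.135)
rep('yellowlid',(18,120,60),(32,255,255),(325,165,345,192),.071)
rep('bluelid',(100,100,40),(125,255,255),(340,165,360,192),.071)
rep('greenlid',(50,25,60),(90,255,255),(372,165,390,192),.071)
rep('tab',(22,120,60),(34,255,255),(305,164,318,182),.134)
rep('tape',(20,120,60),(34,255,255),(420,230,470,285),.022)
E
python3 meas.py
python3 - <<'E'
from h import *
# base corners from crop (crop px/3.2 + offset)
for nm,pts,z in(('rackbase',[(361,236),(680,242)],.004),('trayin',[(487,347),(738,322),(750,422)],.025)):
    print(nm,[plane("top",u/3.2+180,v/3.2+120,z).round(4) for u,v in pts])
E
```

```text
roundspot [238.2667 173.9556] 135 depth z med 0.08973168707119394 plane ctr [0.6156 0.222  0.088 ] rect ((615.4888305664062, 222.74005126953125), (35.5044059753418, 34.31481170654297), 1.762561559677124)
mat [270.5838 231.0184] 1086 depth z med 0.0043330167350392745 plane ctr [0.4635 0.1358 0.004 ] rect ((463.83526611328125, 136.1002197265625), (107.50424194335938, 105.84260559082031), 45.295875549316406)
handle [284.3438 170.    ] 32 depth z med 0.13545950314434918 plane ctr [0.6143 0.0876 0.135 ] rect ((614.3510131835938, 87.20282745361328), (13.712740898132324, 16.903779983520508), 89.78404235839844)
handle2 [285.  173.5] 2 depth z med 0.12621189201894267 plane ctr [0.6045 0.0857 0.135 ] rect ((604.489501953125, 85.68858337402344), (2.807830810546875, 0.0), -179.29335021972656)
yellowlid [334.6897 181.    ] 58 depth z med 0.07143058305468764 plane ctr [ 0.5981 -0.0517  0.071 ] rect ((598.1070556640625, -51.21390151977539), (31.460420608520508, 11.719209671020508), 89.85160827636719)
bluelid [349.6047 171.2093] 43 depth z med 0.0714974918848148 plane ctr [ 0.6268 -0.0948  0.071 ] r
[... 626 characters left out ...]
.025 ]), array([ 0.4898, -0.274 ,  0.025 ]), array([ 0.3986, -0.2815,  0.025 ])]Traceback (most recent call last):
  File "meas.py", line 21, in <module>
    rep('tape',(20,120,60),(34,255,255),(420,230,470,285),.022)
    ~~~^^^^^^^^^^^^^^^^^^^^^^^^^^^^^^^^^^^^^^^^^^^^^^^^^^^^^^^^
  File "meas.py", line 9, in rep
    zs=np.array([dep("top",u,v,d)[2] for u,v in zip(xs,ys)])
                 ~~~^^^^^^^^^^^^^
  File "h.py", line 12, in dep
    o,r=ray(name,u,v); return o+r*d[int(v),int(u)]
        ~~~^^^^^^^^^^
  File "h.py", line 6, in ray
    m=env.camera_model(name); K=np.array(m["camera_matrix"],float);D=np.array(m["dist_coeffs"],float)
ValueError: time passes only in moves, steps and waits
```

```bash
python3 - <<'E'
from h import *
import pickle
pickle.dump({n:env.camera_model(n) for n in("scene","top")},open('cam.pkl','wb'))
E
sed -i 's/^from rig import env/from rig import env\nimport pickle,os\nCAM=pickle.load(open("cam.pkl","rb")) if os.path.exists("cam.pkl") else {}/; s/m=env.camera_model(name)/m=CAM[name]/' h.py
cat >> h.py <<'E'
def cloud(name,d):
    m=CAM[name]; K=np.array(m["camera_matrix"],float);D=np.array(m["dist_coeffs"],float)
    v,u=np.mgrid[0:d.shape[0],0:d.shape[1]]
    p=cv2.undistortPoints(np.stack([u,v],-1).reshape(-1,1,2).astype(float),K,D)[:,0]
    pc=np.c_[p,np.ones(len(p))]*d.reshape(-1,1); R=np.array(m["R"])
    return ((pc-np.array(m["t"]))@R).reshape(d.shape+(3,))
E
python3 - <<'E'
from h import *
np.set_printoptions(precision=4,suppress=True)
P=cloud("top",np.load('pics/top0_d.npy'))
def sel(x0,x1,y0,y1,z0,z1):
    q=P[(P[...,0]>x0)&(P[...,0]<x1)&(P[...,1]>y0)&(P[...,1]<y1)&(P[...,2]>z0)&(P[...,2]<z1)]; return q
q=sel(.58,.64,-.22,0,.082,.09); print('bar',len(q),np.polyfit(q[:,1],q[:,0],1),q.mean(0),np.polyval(np.polyfit(q[:,1],q[:,0],1),-.1175))
for nm,b in(('tray',(.36,.52,-.31,-.02,.015,.035)),('rackbase',(.55,.66,-.26,.12,.003,.012)),('round',(.57,.66,.17,.28,.08,.1)),('mat',(.38,.55,.05,.22,.0025,.008)),('flat',(.4,.6,.27,.46,.02,.035)),('tape',(.36,.5,-.46,-.3,.015,.03)),('caddy',(.5,.65,-.5,-.28,.04,.2))):
    q=sel(*b); print(nm,len(q),q.mean(0),cv2.minAreaRect((q[:,:2]*1000).astype(np.float32)))
for y in(.021,-.02):
  pass
for y0,y1,n in((-.075,-.03,'Y'),(-.118,-.076,'B'),(-.21,-.16,'G')):
    q=sel(.57,.65,y0,y1,.065,.0745); print(n,len(q),cv2.minAreaRect((q[:,:2]*1000).astype(np.float32)),q[:,1].min(),q[:,1].max())
# scene camera cross check
P=cloud("scene",np.load('pics/scene0_d.npy'))
q=sel(.57,.66,.17,.28,.08,.1); print('round scene',len(q),q.mean(0),cv2.minAreaRect((q[:,:2]*1000).astype(np.float32)))
q=sel(.57,.66,.05,.12,.125,.14); print('handle scene',len(q),q.mean(0))
q=sel(.57,.66,-.02,.04,.125,.14); print('tab scene',len(q),q.mean(0))
E
```

```text
bar 191 [0.0283 0.6133] [ 0.6105 -0.0989  0.0844] 0.609945425168035
tray 439 [ 0.4351 -0.1658  0.0244] ((433.55633544921875, -165.41943359375), (95.17313385009766, 232.20814514160156), 5.979757785797119)
rackbase 1056 [ 0.5953 -0.0647  0.0063] ((605.4549560546875, -70.07992553710938), (109.8717041015625, 378.9281311035156), 0.30490028858184814)
round 371 [0.6156 0.2212 0.0891] ((615.437255859375, 220.77322387695312), (61.25469970703125, 59.579071044921875), 38.330787658691406)
mat 1158 [0.4652 0.1349 0.0046] ((465.40350341796875, 136.0170135498047), (168.7696533203125, 167.9878387451172), 0.19620853662490845)
flat 808 [0.474  0.4012 0.0261] ((473.3656311035156, 402.45941162109375), (95.9135971069336, 93.83642578125), 14.397770881652832)
tape 205 [ 0.3977 -0.3724  0.0219] ((430.2715759277344, -371.1284484863281), (138.35546875, 89.27638244628906), 1.4782342910766602)
caddy 1459 [ 0.5511 -0.4318  0.0659] ((551.4982299804688, -438.11590576171875), (91.071044921875, 140.68272399902344), 10.38864517211914)
Y 89 ((613.4378662109375, -51.456207275390625), (31.78521156311035, 42.4912223815918), 89.46369171142578) -0.0674930112303466 -0.03548860961621569
B 96 ((612.8309936523438, -94.42514038085938), (31.9470272064209, 41.55601119995117), 89.02838134765625) -0.11064806250196871 -0.07819020442098866
G 91 ((607.0462036132812, -182.83790588378906), (32.677154541015625, 42.427940368652344), 86.59970092773438) -0.20013139666557184 -0.16645758860123525
round scene 262 [0.6186 0.2171 0.0864] ((616.672119140625, 219.10037231445312), (62.32676315307617, 62.89999008178711), 50.68769073486328)
handle scene 38 [0.6166 0.0843 0.1314]
tab scene 31 [0.6147 0.0095 0.1306]
```

Rack origin is about (0.611, -0.118) with yaw about -1.5°. The round tin is at (0.616, 0.2205), the mat at (0.4645, 0.1355) and the tray at (0.4335, -0.1655) with yaw about 5.7°. The two cameras agree within about 3 mm. I'll head for the round tin with the jaw at -45°.

```bash
python3 -m pendant '[[[0.6,1,0],0.5,1],[[0.6,1,0],0.5,1],[[0.6,1,0],0.5,1],[[0.6,1,0],0.5,1],[[0.6,1,0],0.5,1],[[0.6,1,0],0.5,1],[[0.6,1,0],0.5,1],[[0.6,1,0],0.5,1],[[0.6,1,0],0.5,1],[[0.6,1,0],0.4,1],[[0.6,1,0],0.5,1],[[0.6,1,0],0.5,1]]' 60
```

```text
time_s: 1.1
position: [0.3856, -0.1616, 0.2312]
tool_rot: [[-0.675, -0.0, 0.738], [-0.738, 0.0, -0.675], [0.0, -1.0, -0.0]]
ft_force: [-0.1, 0.2, 0.2]
grip_width: 0.0853
```

```bash
python3 -m pendant '[[[0.6,1,0],0,1],[[0.6,1,0],0,1],[[0.6,1,0],0,1],[[0.6,1,0],0,1],[[0.6,1,0],0,1],[[0.6,1,0],0,1],[[0.6,1,0],0,1],[[0.6,1,0],0,1],[[0.6,1,0],0,1],[[0.6,0.6,0],0,1],[[0,0,0],0,1]]'
```

```text
time_s: 2.02
position: [0.5669, 0.1279, 0.2302]
tool_rot: [[-0.674, -0.0, 0.739], [-0.739, 0.001, -0.674], [-0.0, -1.0, -0.001]]
ft_force: [-0.6, -1.0, -0.5]
grip_width: 0.0854
```

```bash
cat > look.py <<'E'
import sys
from h import *
np.set_printoptions(precision=4,suppress=True)
tag=sys.argv[1]; box=[float(a) for a in sys.argv[2:8]] if len(sys.argv)>7 else None
for n in("scene","top"):
    im,d=snap(n,n+tag+'.png')
    if box:
        P=cloud(n,d);x0,x1,y0,y1,z0,z1=box
        q=P[(P[...,0]>x0)&(P[...,0]<x1)&(P[...,1]>y0)&(P[...,1]<y1)&(P[...,2]>z0)&(P[...,2]<z1)]
        if len(q)>3: print(n,len(q),q.mean(0),cv2.minAreaRect((q[:,:2]*1000).astype(np.float32)))
E
python3 look.py 1 .56 .67 .15 .29 .08 .095
```

```text
scene 263 [0.6186 0.217  0.0864] ((616.0711669921875, 219.29685974121094), (61.828407287597656, 61.46528244018555), 47.451759338378906)
top 134 [0.6084 0.2191 0.0891] ((606.0513916015625, 218.14889526367188), (31.25985336303711, 42.69369888305664), 83.30258178710938)
```

```bash
python3 -m pendant '[[[0.55,1,0],0,1],[[0.55,1,0],0,1],[[0.53,1,0],0,1],[[0,0.07,0],0,1],[[0,0,0],0,1],[[0,0,0],0,1],[[0,0,-1],0,1],[[0,0,-1],0,1],[[0,0,0],0,1],[[0,0,0],0,1]]'
```

```text
time_s: 2.95
position: [0.6135, 0.2154, 0.1713]
tool_rot: [[-0.678, -0.002, 0.735], [-0.735, -0.001, -0.678], [0.002, -1.0, -0.001]]
ft_force: [0.5, 0.4, 2.1]
grip_width: 0.0853
```

```bash
python3 -m pendant '[[[0.08,0.15,0],0,1],[[0,0,0],0,1],[[0,0,-0.7],0,1],[[0,0,-0.7],0,1],[[0,0,-0.7],0,1],[[0,0,-0.7],0,1],[[0,0,-0.7],0,1],[[0,0,-0.7],0,1],[[0,0,0],0,1],[[0,0,0],0,1]]'
```

```text
time_s: 3.78
position: [0.617, 0.2214, 0.0461]
tool_rot: [[-0.677, 0.0, 0.736], [-0.736, 0.0, -0.677], [-0.0, -1.0, 0.0]]
ft_force: [0.2, 0.9, 1.9]
grip_width: 0.0853
```

```bash
python3 -m pendant '[[[0,0,0],0,0.5],[[0,0,0],0,0.4],[[0,0,0],0,0.4],[[0,0,0],0,0.4],[[0,0,0],0,0.4],[[0,0,0],0,0.4],[[0,0,0],0,0.4],[[0,0,0],0,0.4]]' 60
```

```text
time_s: 4.45
position: [0.6176, 0.2217, 0.0478]
tool_rot: [[-0.677, 0.004, 0.736], [-0.736, 0.001, -0.677], [-0.004, -1.0, 0.002]]
ft_force: [0.3, 0.2, 6.2]
grip_width: 0.0606
```

```bash
python3 -m pendant '[[[0,0,0.5],0,0.3],[[0,0,0.8],0,0.3],[[0,0,0.8],0,0.3],[[0,0,0.4],0,0.3],[[0,0,0],0,0.3],[[0,0,0],0,0.3]]' 60
```

```text
time_s: 4.95
position: [0.6166, 0.2213, 0.1209]
tool_rot: [[-0.677, 0.001, 0.736], [-0.736, 0.0, -0.677], [-0.001, -1.0, 0.001]]
ft_force: [-0.3, -0.2, -2.1]
grip_width: 0.061
```

```bash
python3 -m pendant '[[[-0.6,-0.33,0],0,0.3],[[-0.7,-0.4,0],0,0.3],[[-0.7,-0.4,0],0,0.3],[[-0.7,-0.4,0],0,0.3],[[-0.7,-0.4,0],0,0.3],[[-0.7,-0.4,0],0,0.3],[[-0.7,-0.4,0],0,0.3],[[-0.3,-0.13,0],0,0.3],[[0,0,0],0,0.3],[[0,0,0],0,0.3],[[0,0,0],0,0.3]]' 60; python3 look.py 2 .38 .55 .05 .22 .1 .17
```

```text
time_s: 5.87
position: [0.4641, 0.1357, 0.12]
tool_rot: [[-0.677, -0.0, 0.736], [-0.736, 0.0, -0.677], [-0.0, -1.0, -0.0]]
ft_force: [0.9, -0.1, -2.7]
grip_width: 0.0612
scene 429 [0.4799 0.1204 0.1354] ((471.3473205566406, 125.34632873535156), (61.7148551940918, 70.70033264160156), 46.321102142333984)
top 8 [0.4425 0.1274 0.1611] ((441.7112121582031, 127.92466735839844), (4.417689800262451, 11.64540958404541), 25.99414825439453)
```

Run:
```python
import cv2
a=cv2.imread('pics/scene2.png')[110:280,260:480]; cv2.imwrite('pics/crop2.png',cv2.resize(a,None,fx=3.2,fy=3.2,interpolation=cv2.INTER_CUBIC))
```

```text
(no output)
```

View pics/crop2.png

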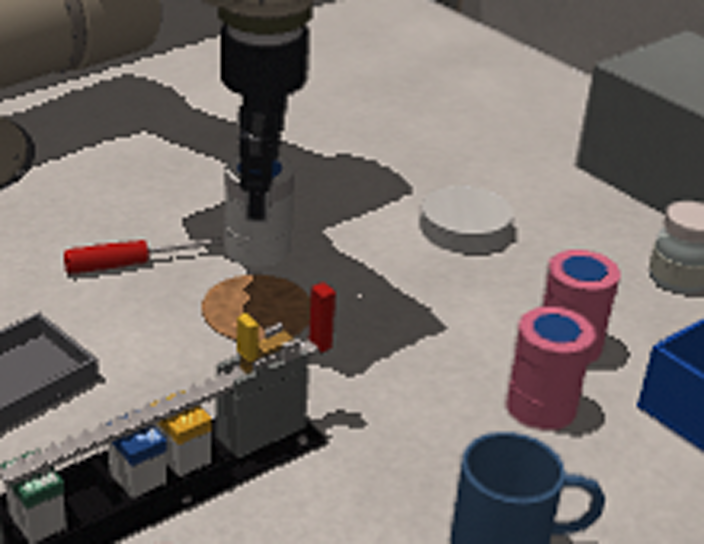

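The tin is held upright over the mat. I'll lower it slowly.

```bash
python3 -m pendant '[[[0,0,-0.5],0,0.3],[[0,0,-0.6],0,0.3],[[0,0,-0.5],0,0.3],[[0,0,-0.3],0,0.3],[[0,0,-0.15],0,0.3],[[0,0,-0.1],0,0.3],[[0,0,0],0,0.3],[[0,0,0],0,0.3]]' 60
```

```text
time_s: 6.63
position: [0.464, 0.1356, 0.0563]
tool_rot: [[-0.677, 0.001, 0.736], [-0.736, 0.0, -0.677], [-0.001, -1.0, 0.001]]
ft_force: [-0.3, -0.6, -2.4]
grip_width: 0.0605
```

```bash
python3 -m pendant '[[[0,0,-0.1],0,0.3],[[0,0,0],0,0.3],[[0,0,-0.05],0,0.3],[[0,0,0],0,0.3],[[0,0,0],0,0.3]]' 60
```

```text
time_s: 7.05
position: [0.4637, 0.1355, 0.0518]
tool_rot: [[-0.677, 0.001, 0.736], [-0.736, -0.0, -0.677], [-0.001, -1.0, 0.001]]
ft_force: [-2.1, -0.8, 5.8]
grip_width: 0.061
```

Contact (force +5.8 N). I'll release and rise.

```bash
python3 -m pendant '[[[0,0,0],0,0.8],[[0,0,0],0,1],[[0,0,0],0,1],[[0,0,0],0,1],[[0,0,0],0,1],[[0,0,0.5],0,1],[[0,0,1],0,1],[[0,0,1],0,1],[[0,0,1],0,1],[[0,0,1],0,1],[[0,0,0.7],0,1],[[0,0,0],0,1]]' 60; python3 look.py 3 .38 .55 .05 .22 .08 .1
```

```text
time_s: 8.05
position: [0.4651, 0.1356, 0.2114]
tool_rot: [[-0.676, 0.008, 0.736], [-0.736, 0.0, -0.676], [-0.006, -1.0, 0.006]]
ft_force: [0.8, 1.5, 1.3]
grip_width: 0.0853
scene 254 [0.4683 0.1281 0.0897] ((465.7548522949219, 129.8671417236328), (60.29785919189453, 64.81440734863281), 51.403141021728516)
top 89 [0.4515 0.1488 0.0924] ((452.2171630859375, 151.72845458984375), (33.89048385620117, 25.009607315063477), 1.4398249387741089)
```

```bash
python3 -m pendant '[[[0.55,-0.46,0],0.91,1],[[0.55,-0.46,0],0.91,1],[[0.55,-0.46,0],0.91,1],[[0.55,-0.46,0],0.91,1],[[0.55,-0.46,0],0.91,1],[[0.55,-0.46,0],0.91,1],[[0.55,-0.46,0],0.91,1],[[0.55,-0.46,0],0.91,1],[[0.53,-0.45,0],0.91,1],[[0,0,0],0,0.5],[[0,0,0],0,0.5],[[0,0,0],0,0.5]]' 60; python3 look.py 4 .38 .55 .05 .22 .08 .1
```

```text
time_s: 9.15
position: [0.6107, 0.0121, 0.2061]
tool_rot: [[-0.03, -0.003, 1.0], [-1.0, 0.001, -0.03], [-0.001, -1.0, -0.003]]
ft_force: [-0.0, -0.3, -0.7]
grip_width: 0.0514
scene 125 [0.4618 0.1187 0.0896] ((464.7727966308594, 127.35810089111328), (62.01852035522461, 56.718894958496094), 17.00551414489746)
top 44 [0.4705 0.1591 0.0922] ((470.17584228515625, 159.92405700683594), (10.40494441986084, 40.244136810302734), 74.39813232421875)
```

```bash
python3 -m pendant '[[[0.06,0,0],0,0.45],[[0,0,-0.6],0,0.45],[[0,0,-0.8],0,0.45],[[0,0,-0.8],0,0.45],[[0,0,-0.8],0,0.45],[[0,0,-0.2],0,0.45],[[0,0,0],0,0.45],[[0,0,0],0,0.45]]' 60; python3 look.py 5
python3 - <<'E'
import cv2
a=cv2.imread('pics/scene5.png')[150:290,240:420]; cv2.imwrite('pics/crop5.png',cv2.resize(a,None,fx=4,fy=4,interpolation=cv2.INTER_CUBIC))
E
```

```text
time_s: 9.92
position: [0.6137, 0.0117, 0.1124]
tool_rot: [[-0.028, 0.001, 1.0], [-1.0, -0.0, -0.028], [0.0, -1.0, 0.001]]
ft_force: [0.8, -0.1, 1.1]
grip_width: 0.0385
```

View pics/crop5.png

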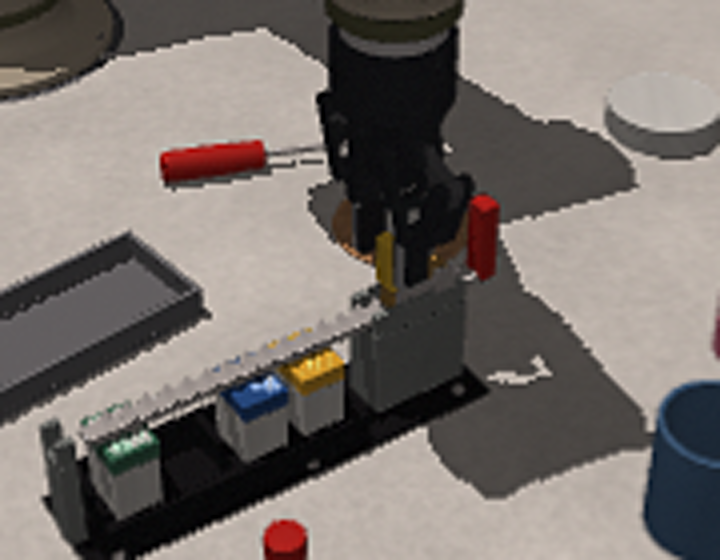

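```bash
python3 -m pendant '[[[0,0,-0.2],0,0.45],[[0,0,0],0,0.3],[[0,0,0],0,0.1],[[0,0,0],0,0.1],[[0,0,0],0,0.1],[[0,0,0],0,0.1],[[0,0,0],0,0.1]]' 40
```

```text
time_s: 10.6
position: [0.6124, 0.0116, 0.1056]
tool_rot: [[-0.028, -0.002, 1.0], [-1.0, -0.0, -0.028], [0.0, -1.0, -0.002]]
ft_force: [-4.9, -1.3, 2.6]
grip_width: 0.017
```

```bash
python3 -m pendant '[[[0,0.11,0.12],0,0.1],[[0,0.11,0.11],0,0.1],[[0,0.13,0.09],0,0.1],[[0.01,0.13,0.08],0,0.1],[[0,0.14,0.06],0,0.1],[[0.01,0.14,0.05],0,0.1],[[0,0.15,0.03],0,0.1],[[0.01,0.15,0.02],0,0.1],[[0,0,0],0,0.1],[[0,0,0],0,0.1]]' 40; python3 look.py 6
python3 - <<'E'
import cv2
a=cv2.imread('pics/scene6.png')[150:290,240:420]; cv2.imwrite('pics/crop6.png',cv2.resize(a,None,fx=4,fy=4,interpolation=cv2.INTER_CUBIC))
E
```

```text
time_s: 11.43
position: [0.6132, 0.0423, 0.1221]
tool_rot: [[-0.028, -0.003, 1.0], [-1.0, -0.002, -0.028], [0.002, -1.0, -0.003]]
ft_force: [-5.2, -5.7, 0.9]
grip_width: 0.0168
```

View pics/crop6.png

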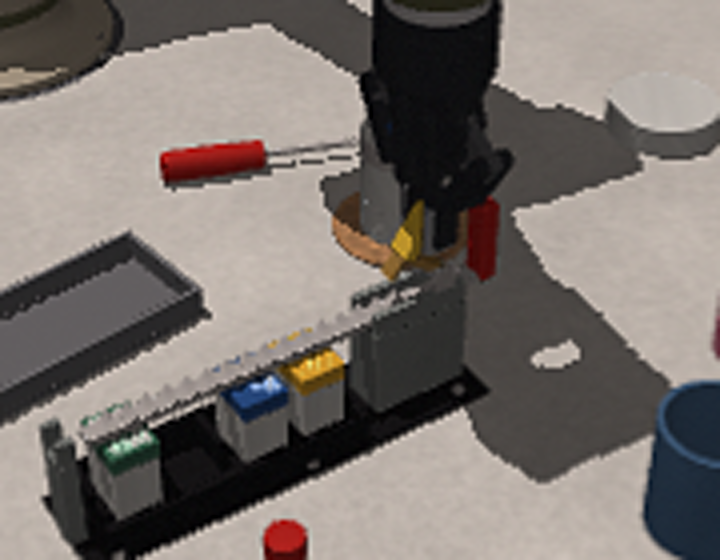

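The pawl is up: the tab at (405,240) in the crop is tilted and clear of the bar. I'll release it and go to the handle.

```bash
python3 -m pendant '[[[0,0,0],0,0.4],[[0,0,0],0,0.4],[[0,0,0],0,0.4],[[0,0,0],0,0.4],[[0,0,0.5],0,0.4],[[0,0,1],0,0.4],[[0,0,0.8],0,0.4],[[0,0.6,0],0,0.4],[[0.05,0.85,0],0,0.4],[[0,0,0],0,0.4],[[0,0,0],0,0.4]]' 40; python3 look.py 7 .57 .66 .06 .12 .12 .138
python3 - <<'E'
import cv2
a=cv2.imread('pics/scene7.png')[150:290,240:420]; cv2.imwrite('pics/crop7.png',cv2.resize(a,None,fx=4,fy=4,interpolation=cv2.INTER_CUBIC))
E
```

```text
time_s: 12.45
position: [0.6156, 0.0879, 0.1911]
tool_rot: [[-0.026, 0.0, 1.0], [-1.0, 0.0, -0.026], [-0.0, -1.0, 0.0]]
ft_force: [-0.3, -0.7, -0.4]
grip_width: 0.0343
scene 51 [0.6166 0.0839 0.129 ] ((615.06103515625, 84.89488220214844), (19.5555362701416, 14.371186256408691), 2.0071325302124023)
```

View pics/crop7.png

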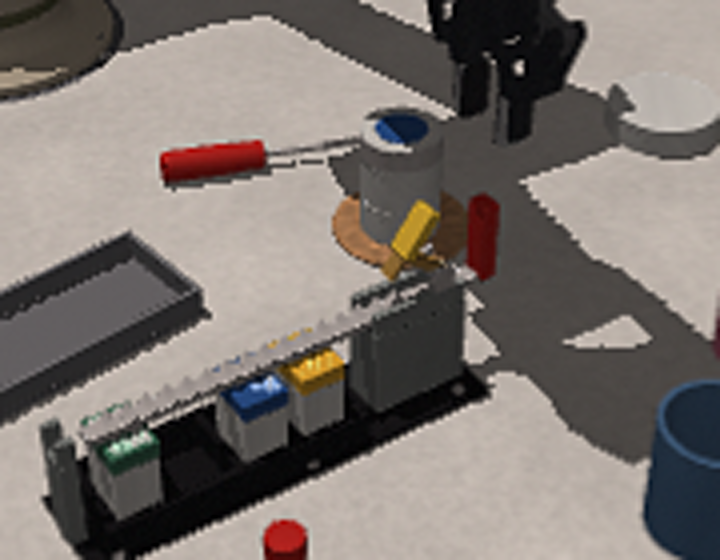

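```bash
python3 -m pendant '[[[0,-0.04,0],0,0.45],[[0,0,-0.6],0,0.45],[[0,0,-0.8],0,0.45],[[0,0,-0.8],0,0.45],[[0,0,-0.6],0,0.45],[[0,0,-0.15],0,0.45],[[0,0,0],0,0.45],[[0,0,0],0,0.3],[[0,0,0],0,0.1],[[0,0,0],0,0.1],[[0,0,0],0,0.1],[[0,0,0],0,0.1]]' 60
```

```text
time_s: 13.55
position: [0.6143, 0.0856, 0.1041]
tool_rot: [[-0.028, -0.002, 1.0], [-1.0, -0.001, -0.028], [0.001, -1.0, -0.002]]
ft_force: [-9.5, -0.7, 4.8]
grip_width: 0.0171
```

```bash
python3 -m pendant '[[[-0.04,0.2,0],0,0.1],[[0.01,0.4,0],0,0.1],[[0.02,0.6,0],0,0.1],[[0.02,0.6,0],0,0.1],[[0.02,0.6,0],0,0.1],[[0.02,0.6,0],0,0.1],[[0.01,0.4,0],0,0.1],[[0,0,0],0,0.1],[[0,0,0],0,0.1]]' 60
```

```text
time_s: 14.3
position: [0.6171, 0.1889, 0.1041]
tool_rot: [[-0.027, 0.001, 1.0], [-1.0, 0.001, -0.027], [-0.001, -1.0, 0.001]]
ft_force: [-7.1, 1.5, 7.8]
grip_width: 0.0174
```

```bash
python3 -m pendant '[[[0,0.4,0],0,0.1],[[0.01,0.6,0],0,0.1],[[0.01,0.6,0],0,0.1],[[0.01,0.6,0],0,0.1],[[0.01,0.4,0],0,0.1],[[0,0.2,0],0,0.1],[[0,0.1,0],0,0.1],[[0,0.05,0],0,0.1],[[0,0,0],0,0.1],[[0,0,0],0,0.1]]' 60; python3 look.py 8
```

```text
time_s: 15.13
position: [0.6194, 0.2754, 0.1041]
tool_rot: [[-0.029, 0.002, 1.0], [-1.0, -0.0, -0.029], [0.0, -1.0, 0.002]]
ft_force: [-1.6, -3.7, 5.6]
grip_width: 0.0172
```

View pics/scene8.png

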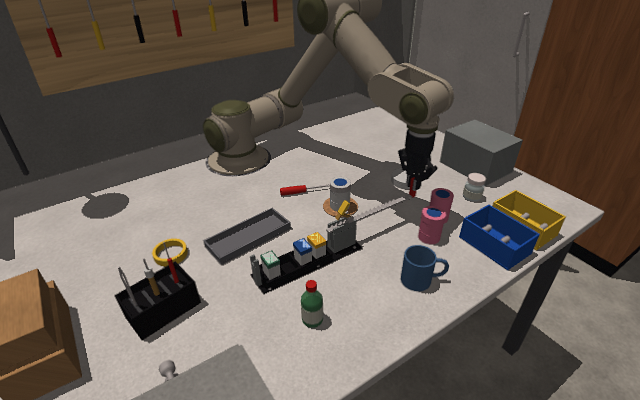

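```bash
python3 -m pendant '[[[0,0.05,0],0,0.1],[[0,0,0],0,0.1],[[0,0,0],0,0.4],[[0,0,0],0,0.4],[[0,0,0],0,0.4],[[0,0,0.5],0,0.4],[[0,0,1],0,0.4],[[0,0,1],0,0.4],[[0,0,0.7],0,0.5],[[0,-0.5,0],0,0.8],[[0,-1,0],0,1],[[0,-1,0],0,1]]' 60; python3 look.py 9 .57 .66 .23 .31 .125 .138
```

```text
time_s: 16.23
position: [0.6184, 0.2024, 0.1983]
tool_rot: [[-0.026, 0.0, 1.0], [-1.0, 0.0, -0.026], [-0.0, -1.0, 0.0]]
ft_force: [0.3, 0.1, -0.7]
grip_width: 0.077
scene 32 [0.6223 0.2745 0.1308] ((620.5556030273438, 276.1914367675781), (15.500028610229492, 15.773691177368164), 7.847394943237305)
```

```bash
python3 -m pendant '[[[-0.02,-0.7,0],0,1],[[-0.02,-1,0],0,1],[[-0.02,-1,0],0,1],[[-0.02,-1,0],0,1],[[-0.02,-1,0],0,1],[[-0.02,-1,0],0,1],[[-0.02,-1,0],0,1],[[-0.02,-1,0],0,1],[[-0.02,-0.7,0],0,1],[[0,0,0],0,1],[[0,0,0],0,1]]' 60; python3 look.py 10
```

```text
time_s: 17.25
position: [0.6133, -0.0497, 0.1981]
tool_rot: [[-0.03, -0.0, 1.0], [-1.0, 0.001, -0.03], [-0.001, -1.0, -0.0]]
ft_force: [0.5, 1.0, -0.1]
grip_width: 0.0854
```

Run:
```python
from h import *
np.set_printoptions(precision=4,suppress=True)
P=cloud("scene",np.load('pics/scene10_d.npy')); 
for y0,y1,n in((-.075,-.03,'Y'),(-.118,-.076,'B'),(-.21,-.16,'G')):
    q=P[(P[...,0]>.57)&(P[...,0]<.65)&(P[...,1]>y0)&(P[...,1]<y1)&(P[...,2]>.064)&(P[...,2]<.0745)]
    print(n,len(q),cv2.minAreaRect((q[:,:2]*1000).astype(np.float32)))
P=cloud("top",np.load('pics/top10_d.npy'));y0,y1=-.118,-.076
for y0,y1,n in((-.075,-.03,'Y'),(-.118,-.076,'B'),(-.21,-.16,'G')):
    q=P[(P[...,0]>.57)&(P[...,0]<.65)&(P[...,1]>y0)&(P[...,1]<y1)&(P[...,2]>.064)&(P[...,2]<.0745)]
    if len(q)>5: print(n,len(q),cv2.minAreaRect((q[:,:2]*1000).astype(np.float32)))
a=cv2.imread('pics/scene10.png')[150:290,240:420]; cv2.imwrite('pics/crop10.png',cv2.resize(a,None,fx=4,fy=4,interpolation=cv2.INTER_CUBIC))
```

```text
Y 169 ((613.3410034179688, -54.64018249511719), (32.47585678100586, 45.233768463134766), 87.41990661621094)
B 179 ((613.0266723632812, -95.99620056152344), (33.979740142822266, 45.14354705810547), 87.04276275634766)
G 195 ((607.0467529296875, -185.37417602539062), (33.77985382080078, 44.00164794921875), 89.272705078125)
G 146 ((607.1732177734375, -183.20382690429688), (32.315887451171875, 42.70320129394531), 88.36650085449219)
```

View pics/crop10.png

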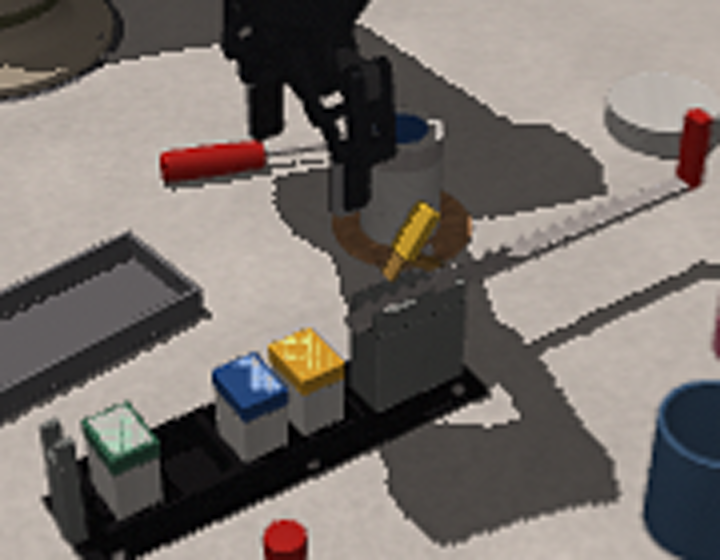

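The bar is out, the pawl is up, and all bays are open. Yellow is first.

```bash
python3 -m pendant '[[[0,-0.1,0],0,1],[[0,0,-0.7],0,1],[[0,0,-0.8],0,1],[[0,0,-0.8],0,1],[[0,0,-0.8],0,1],[[0,0,-0.8],0,1],[[0,0,-0.8],0,1],[[0,0,-0.5],0,1],[[0,0,-0.15],0,1],[[0,0,0],0,1],[[0,0,0],0,1]]' 60
```

```text
time_s: 18.27
position: [0.6138, -0.052, 0.039]
tool_rot: [[-0.028, 0.001, 1.0], [-1.0, -0.0, -0.028], [0.0, -1.0, 0.001]]
ft_force: [0.7, 0.4, 0.1]
grip_width: 0.0851
```

```bash
python3 -m pendant '[[[0,0,0],0,0.5],[[0,0,0],0,0.3],[[0,0,0],0,0.3],[[0,0,0],0,0.3],[[0,0,0],0,0.3],[[0,0,0],0,0.3],[[0,0,0],0,0.3],[[0,0,0],0,0.3]]' 50
```

```text
time_s: 18.93
position: [0.6136, -0.0524, 0.039]
tool_rot: [[-0.028, 0.001, 1.0], [-1.0, -0.0, -0.028], [0.0, -1.0, 0.001]]
ft_force: [-0.3, 0.6, 5.3]
grip_width: 0.0414
```

```bash
python3 -m pendant '[[[0,0,0.4],0,0.3],[[0,0,0.7],0,0.3],[[0,0,0.7],0,0.3],[[0,0,0.7],0,0.3],[[0,0,0.4],0,0.3],[[0,0,0],0,0.3],[[0,0,0],0,0.3]]' 50
```

```text
time_s: 19.52
position: [0.6131, -0.0523, 0.125]
tool_rot: [[-0.028, 0.0, 1.0], [-1.0, -0.0, -0.028], [0.0, -1.0, 0.0]]
ft_force: [0.1, -0.1, -1.1]
grip_width: 0.0411
```

```bash
python3 -m pendant '[[[-0.5,-0.13,0],0.16,0.3],[[-0.7,-0.18,0],0.16,0.3],[[-0.7,-0.18,0],0.16,0.3],[[-0.7,-0.18,0],0.16,0.3],[[-0.7,-0.18,0],0.16,0.3],[[-0.7,-0.18,0],0.16,0.3],[[-0.7,-0.18,0],0.16,0.3],[[-0.7,-0.18,0],0.16,0.3],[[-0.7,-0.18,0],0.16,0.3],[[-0.1,-0.04,0],0,0.3],[[0,0,0],0,0.3],[[0,0,0],0,0.3]]' 50; python3 look.py 11; python3 -c "
import cv2
a=cv2.imread('pics/scene11.png')[150:300,190:420]; cv2.imwrite('pics/crop11.png',cv2.resize(a,None,fx=3.4,fy=3.4,interpolation=cv2.INTER_CUBIC))"
```

```text
time_s: 20.52
position: [0.4276, -0.1006, 0.1247]
tool_rot: [[0.096, -0.0, 0.995], [-0.995, 0.0, 0.096], [-0.0, -1.0, -0.0]]
ft_force: [1.5, 0.3, -0.5]
grip_width: 0.0414
```

View pics/crop11.png

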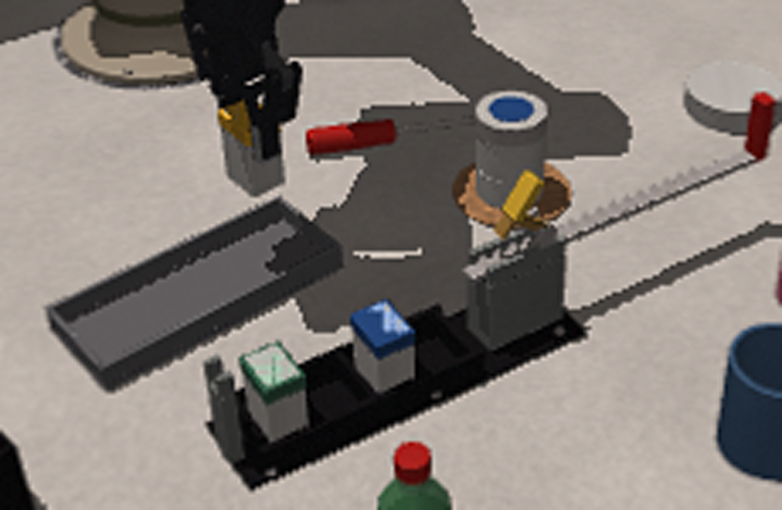

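Yellow is held upright over the tray's +y end. I'll lower it.

```bash
python3 -m pendant '[[[0,0,-0.5],0,0.3],[[0,0,-0.7],0,0.3],[[0,0,-0.7],0,0.3],[[0,0,-0.45],0,0.3],[[0,0,-0.25],0,0.3],[[0,0,-0.15],0,0.3],[[0,0,-0.1],0,0.3],[[0,0,0],0,0.3],[[0,0,0],0,0.3]]' 50
```

```text
time_s: 21.37
position: [0.4276, -0.1007, 0.0401]
tool_rot: [[0.097, 0.001, 0.995], [-0.995, -0.0, 0.097], [0.001, -1.0, 0.001]]
ft_force: [0.5, -0.4, -0.5]
grip_width: 0.0414
```

```bash
python3 -m pendant '[[[0,0,-0.07],0,0.3],[[0,0,0],0,0.3],[[0,0,0],0,0.3]]' 50
```

```text
time_s: 21.62
position: [0.4277, -0.1008, 0.038]
tool_rot: [[0.097, 0.001, 0.995], [-0.995, -0.001, 0.097], [0.001, -1.0, 0.001]]
ft_force: [1.7, -0.0, 1.6]
grip_width: 0.0413
```

```bash
python3 -m pendant '[[[0,0,-0.02],0,0.5],[[0,0,0],0,0.7],[[0,0,0],0,1],[[0,0,0],0,1],[[0,0,0],0,1],[[0,0,0.5],0,1],[[0,0,1],0,1],[[0,0,1],0,1],[[0,0,0.9],0,1],[[0,0,0],0,1]]' 50
```

```text
time_s: 22.45
position: [0.4291, -0.1015, 0.1432]
tool_rot: [[0.097, 0.007, 0.995], [-0.995, -0.004, 0.097], [0.005, -1.0, 0.007]]
ft_force: [0.9, -0.5, 0.2]
grip_width: 0.0855
```

```bash
python3 -m pendant '[[[0.5,0.01,0],-0.16,1],[[0.7,0.02,0],-0.16,1],[[0.7,0.02,0],-0.16,1],[[0.7,0.02,0],-0.16,1],[[0.7,0.02,0],-0.16,1],[[0.7,0.02,0],-0.16,1],[[0.7,0.02,0],-0.16,1],[[0.7,0.02,0],-0.16,1],[[0.7,0.02,0],-0.16,1],[[0.1,0.01,0],0,1],[[0,0,0],0,1],[[0,0,0],0,1]]' 50
```

```text
time_s: 23.45
position: [0.6125, -0.095, 0.1381]
tool_rot: [[-0.028, -0.002, 1.0], [-1.0, 0.001, -0.028], [-0.0, -1.0, -0.002]]
ft_force: [-0.0, -0.4, 0.9]
grip_width: 0.0851
```

```bash
python3 look.py 12; python3 -c "
import cv2
a=cv2.imread('pics/scene12.png')[150:300,190:420]; cv2.imwrite('pics/crop12.png',cv2.resize(a,None,fx=3.4,fy=3.4,interpolation=cv2.INTER_CUBIC))"
```

```text
(no output)
```

View pics/crop12.png

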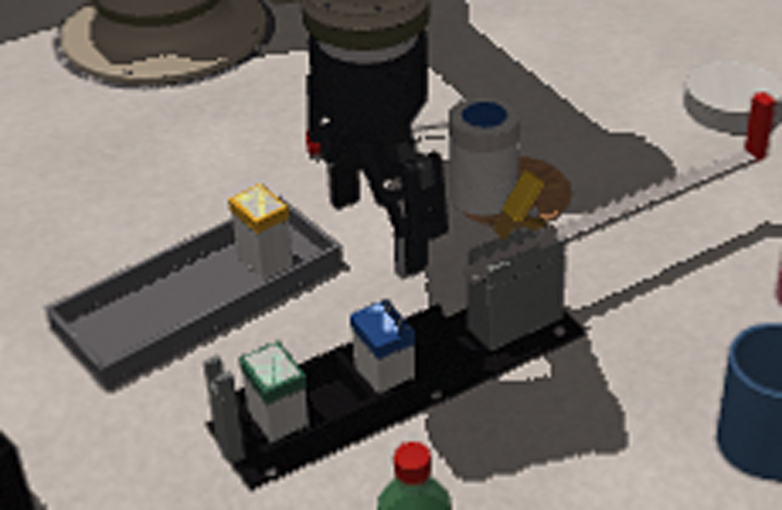

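Yellow stands in the tray at crop (260,230). The round tin has been knocked about 3 cm towards -y, to crop (483,155). I'll put blue in the tray first, since I'm already above it, and then reset the tin.

```bash
python3 -m pendant '[[[0.02,-0.02,0],0,1],[[0,0,-0.6],0,1],[[0,0,-0.8],0,1],[[0,0,-0.8],0,1],[[0,0,-0.7],0,1],[[0,0,-0.35],0,1],[[0,0,-0.05],0,1],[[0,0,0],0,1],[[0,0,0],0,1]]' 50
```

```text
time_s: 24.3
position: [0.6145, -0.0961, 0.0413]
tool_rot: [[-0.028, 0.002, 1.0], [-1.0, -0.001, -0.028], [0.001, -1.0, 0.002]]
ft_force: [0.8, -1.0, 0.3]
grip_width: 0.0852
```

```bash
python3 -m pendant '[[[0,0,0],0,0.5],[[0,0,0],0,0.3],[[0,0,0],0,0.3],[[0,0,0],0,0.3],[[0,0,0],0,0.3],[[0,0,0],0,0.3],[[0,0,0],0,0.3],[[0,0,0],0,0.3]]' 50
```

```text
time_s: 24.97
position: [0.6141, -0.0959, 0.0406]
tool_rot: [[-0.028, 0.001, 1.0], [-1.0, -0.0, -0.028], [0.0, -1.0, 0.001]]
ft_force: [-1.1, -0.4, 4.9]
grip_width: 0.0413
```

```bash
python3 -m pendant '[[[0,0,0.4],0,0.3],[[0,0,0.7],0,0.3],[[0,0,0.7],0,0.3],[[0,0,0.7],0,0.3],[[0,0,0.4],0,0.3],[[0,0,0],0,0.3],[[0,0,0],0,0.3]]' 50
```

```text
time_s: 25.55
position: [0.6137, -0.0957, 0.1266]
tool_rot: [[-0.028, 0.0, 1.0], [-1.0, -0.0, -0.028], [0.0, -1.0, 0.0]]
ft_force: [0.2, 0.4, -2.4]
grip_width: 0.0411
```

```bash
python3 -m pendant '[[[-0.5,-0.2,0],0.16,0.3],[[-0.7,-0.27,0],0.16,0.3],[[-0.7,-0.27,0],0.16,0.3],[[-0.7,-0.27,0],0.16,0.3],[[-0.7,-0.27,0],0.16,0.3],[[-0.7,-0.27,0],0.16,0.3],[[-0.7,-0.27,0],0.16,0.3],[[-0.7,-0.27,0],0.16,0.3],[[-0.6,-0.24,0],0.16,0.3],[[0,0,0],0,0.3],[[0,0,0],0,0.3],[[0,0,0],0,0.3]]' 50; python3 look.py 13;python3 -c "
import cv2
a=cv2.imread('pics/scene13.png')[150:300,190:420]; cv2.imwrite('pics/crop13.png',cv2.resize(a,None,fx=3.4,fy=3.4,interpolation=cv2.INTER_CUBIC))"
```

```text
time_s: 26.55
position: [0.434, -0.1655, 0.1263]
tool_rot: [[0.097, -0.001, 0.995], [-0.995, 0.001, 0.097], [-0.001, -1.0, -0.001]]
ft_force: [1.2, -0.8, -2.0]
grip_width: 0.0412
```

View pics/crop13.png

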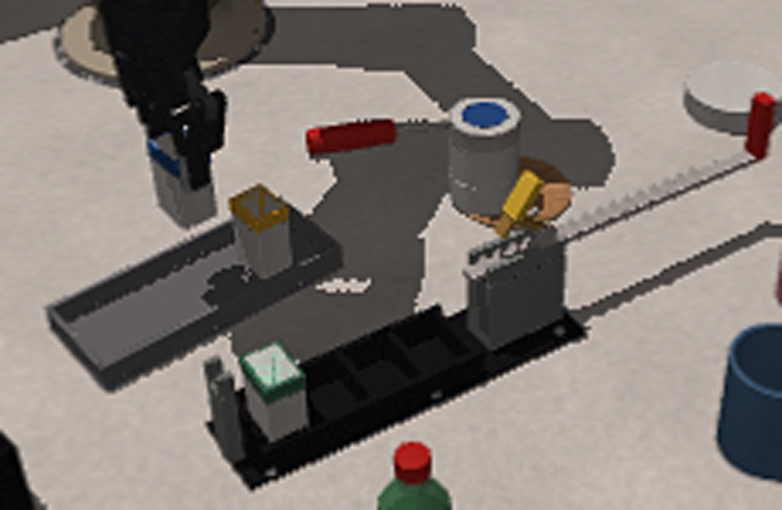

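Blue is held over mid-tray and yellow is standing. I'll lower blue to TCP z of about 0.0395.

```bash
python3 -m pendant '[[[0,0,-0.5],0,0.3],[[0,0,-0.7],0,0.3],[[0,0,-0.7],0,0.3],[[0,0,-0.45],0,0.3],[[0,0,-0.25],0,0.3],[[0,0,-0.15],0,0.3],[[0,0,-0.12],0,0.3],[[0,0,0],0,0.3],[[0,0,0],0,0.3]]' 50
```

```text
time_s: 27.4
position: [0.4342, -0.1658, 0.0413]
tool_rot: [[0.097, 0.001, 0.995], [-0.995, -0.001, 0.097], [0.001, -1.0, 0.001]]
ft_force: [-0.6, -0.2, -2.0]
grip_width: 0.0415
```

```bash
python3 -m pendant '[[[0,0,-0.07],0,0.3],[[0,0,0],0,0.3],[[0,0,0],0,0.3]]' 50; python3 -m pendant '[[[0,0,-0.02],0,0.5],[[0,0,0],0,0.7],[[0,0,0],0,1],[[0,0,0],0,1],[[0,0,0],0,1],[[0,0,0.5],0,1],[[0,0,1],0,1],[[0,0,1],0,1],[[0,0,1],0,1],[[0,0,1],0,1],[[0,0,0.5],0,1],[[0,0,0],0,1]]' 50; python3 look.py 14 .38 .55 .05 .20 .08 .1
```

```text
time_s: 27.65
position: [0.4344, -0.1661, 0.0396]
tool_rot: [[0.097, 0.002, 0.995], [-0.995, -0.001, 0.097], [0.001, -1.0, 0.002]]
ft_force: [-0.1, 0.9, 5.2]
grip_width: 0.0417
time_s: 28.65
position: [0.4349, -0.1664, 0.1913]
tool_rot: [[0.097, 0.005, 0.995], [-0.995, -0.004, 0.097], [0.004, -1.0, 0.005]]
ft_force: [0.1, -0.2, -0.2]
grip_width: 0.0854
scene 257 [0.4613 0.1042 0.0898] ((456.765380859375, 107.36380767822266), (59.787681579589844, 65.6467514038086), 55.5690803527832)
top 418 [0.4568 0.1093 0.0928] ((457.4056701660156, 109.92364501953125), (63.23217010498047, 60.43350601196289), 43.72810745239258)
```

```bash
python3 -m pendant '[[[0,0.6,0],0,1],[[0.1,1,0],0,1],[[0.1,1,0],0,1],[[0.1,1,0],0,1],[[0.1,1,0],0,1],[[0.1,1,0],0,1],[[0.1,1,0],0,1],[[0.1,1,0],0,1],[[0.04,1,0],0,1],[[0,0.6,0],0,1],[[0,0,0],0,1],[[0,0,0],0,1]]' 50
```

```text
time_s: 29.75
position: [0.4554, 0.1107, 0.1867]
tool_rot: [[0.099, -0.003, 0.995], [-0.995, -0.0, 0.099], [-0.0, -1.0, -0.003]]
ft_force: [0.1, -0.6, -0.2]
grip_width: 0.0856
```

```bash
python3 -m pendant '[[[0.03,-0.05,0],0,1],[[0,0,-0.7],0,1],[[0,0,-0.8],0,1],[[0,0,-0.8],0,1],[[0,0,-0.8],0,1],[[0,0,-0.7],0,1],[[0,0,-0.5],0,1],[[0,0,-0.15],0,1],[[0,0,0],0,1],[[0,0,0],0,1]]' 60; python3 -m pendant '[[[0,0,0],0,0.6],[[0,0,0],0,0.4],[[0,0,0],0,0.4],[[0,0,0],0,0.4],[[0,0,0],0,0.4],[[0,0,0],0,0.4],[[0,0,0],0,0.4],[[0,0,0.1],0,0.4],[[0,0,0.3],0,0.4],[[0,0,0.3],0,0.4],[[0,0,0],0,0.4],[[0,0,0],0,0.4]]' 60
```

```text
time_s: 30.58
position: [0.4573, 0.1081, 0.055]
tool_rot: [[0.096, 0.0, 0.995], [-0.995, -0.0, 0.096], [0.0, -1.0, 0.0]]
ft_force: [-0.1, -1.0, -0.4]
grip_width: 0.0853
time_s: 31.58
position: [0.4573, 0.1088, 0.0764]
tool_rot: [[0.097, 0.002, 0.995], [-0.995, -0.0, 0.097], [0.0, -1.0, 0.002]]
ft_force: [-0.5, -0.1, -2.4]
grip_width: 0.0607
```

```bash
python3 -m pendant '[[[0.1,0.4,0],0,0.4],[[0.12,0.45,0],0,0.4],[[0,0.05,0],0,0.4],[[0,0,0],0,0.4],[[0,0,-0.3],0,0.4],[[0,0,-0.25],0,0.4],[[0,0,-0.1],0,0.4],[[0,0,0],0,0.4],[[0,0,0],0,0.4]]' 60
```

```text
time_s: 32.33
position: [0.4629, 0.1353, 0.0559]
tool_rot: [[0.097, -0.002, 0.995], [-0.995, -0.0, 0.097], [0.0, -1.0, -0.002]]
ft_force: [-3.0, -0.7, 5.2]
grip_width: 0.0608
```

Contact. I'll release, rise, and back off towards the green tin's bay.

```bash
python3 -m pendant '[[[0,0,-0.02],0,0.6],[[0,0,0],0,0.8],[[0,0,0],0,1],[[0,0,0],0,1],[[0,0,0],0,1],[[0,0,0.5],0,1],[[0,0,1],0,1],[[0,0,1],0,1],[[0,0,1],0,1],[[0,0,1],0,1],[[0,0,0.5],0,1],[[0,0,0],0,1]]' 50; python3 -m pendant '[[[0.4,-0.9,0],-0.13,1],[[0.45,-1,0],-0.13,1],[[0.45,-1,0],-0.13,1],[[0.45,-1,0],-0.13,1],[[0.45,-1,0],-0.13,1],[[0.45,-1,0],-0.13,1],[[0.45,-1,0],-0.13,1],[[0.45,-1,0],-0.13,1],[[0.45,-1,0],-0.13,1],[[0.45,-1,0],-0.13,1],[[0.3,-0.75,0],-0.13,1],[[0,0,0],0,1]]' 50; python3 look.py 15 .38 .55 .05 .20 .08 .1
```

```text
time_s: 33.33
position: [0.4648, 0.1359, 0.2087]
tool_rot: [[0.097, 0.007, 0.995], [-0.995, 0.0, 0.097], [0.0, -1.0, 0.007]]
ft_force: [1.3, 1.5, 0.2]
grip_width: 0.0854
time_s: 34.33
position: [0.6066, -0.1879, 0.2028]
tool_rot: [[-0.032, -0.002, 0.999], [-0.999, 0.0, -0.032], [-0.0, -1.0, -0.002]]
ft_force: [0.4, -0.7, -0.7]
grip_width: 0.0855
scene 248 [0.4681 0.131  0.0896] ((464.08538818359375, 135.0531005859375), (59.90303421020508, 63.27339553833008), 54.57974624633789)
```

```bash
python3 -m pendant '[[[0,0.12,0],0.05,1],[[0,0,-0.7],0,1],[[0,0,-0.8],0,1],[[0,0,-0.8],0,1],[[0,0,-0.8],0,1],[[0,0,-0.8],0,1],[[0,0,-0.8],0,1],[[0,0,-0.5],0,1],[[0,0,-0.15],0,1],[[0,0,0],0,1],[[0,0,0],0,1]]' 50; python3 -m pendant '[[[0,0,0],0,0.5],[[0,0,0],0,0.3],[[0,0,0],0,0.3],[[0,0,0],0,0.3],[[0,0,0],0,0.3],[[0,0,0],0,0.3],[[0,0,0],0,0.3],[[0,0,0],0,0.3]]' 50
```

```text
time_s: 35.35
position: [0.6064, -0.1795, 0.046]
tool_rot: [[-0.022, 0.001, 1.0], [-1.0, -0.001, -0.022], [0.001, -1.0, 0.001]]
ft_force: [-0.3, 0.1, 0.0]
grip_width: 0.0856
time_s: 36.02
position: [0.6065, -0.1803, 0.0459]
tool_rot: [[-0.023, 0.002, 1.0], [-1.0, -0.001, -0.023], [0.001, -1.0, 0.002]]
ft_force: [-1.2, -0.4, 5.4]
grip_width: 0.0413
```

```bash
python3 -m pendant '[[[0,0,0.4],0,0.3],[[0,0,0.7],0,0.3],[[0,0,0.7],0,0.3],[[0,0,0.7],0,0.3],[[0,0,0.4],0,0.3],[[0,0,0],0,0.3],[[0,0,0],0,0.3]]' 50
```

```text
time_s: 36.6
position: [0.6059, -0.18, 0.1317]
tool_rot: [[-0.023, -0.0, 1.0], [-1.0, 0.0, -0.023], [-0.0, -1.0, -0.0]]
ft_force: [0.1, -0.6, -2.8]
grip_width: 0.041
```

```bash
python3 -m pendant '[[[-0.5,-0.15,0],0.17,0.3],[[-0.7,-0.2,0],0.17,0.3],[[-0.7,-0.2,0],0.17,0.3],[[-0.7,-0.2,0],0.17,0.3],[[-0.7,-0.2,0],0.17,0.3],[[-0.7,-0.2,0],0.17,0.3],[[-0.7,-0.2,0],0.17,0.3],[[-0.7,-0.2,0],0.17,0.3],[[-0.15,-0.03,0],0,0.3],[[0,0,0],0,0.3],[[0,0,0],0,0.3]]' 50; python3 look.py 16;python3 -c "
import cv2
a=cv2.imread('pics/scene16.png')[150:300,190:420]; cv2.imwrite('pics/crop16.png',cv2.resize(a,None,fx=3.4,fy=3.4,interpolation=cv2.INTER_CUBIC))"
```

```text
time_s: 37.52
position: [0.4397, -0.2274, 0.1314]
tool_rot: [[0.095, -0.001, 0.996], [-0.996, 0.001, 0.095], [-0.001, -1.0, -0.0]]
ft_force: [0.5, 0.5, -1.2]
grip_width: 0.0411
```

View pics/crop16.png

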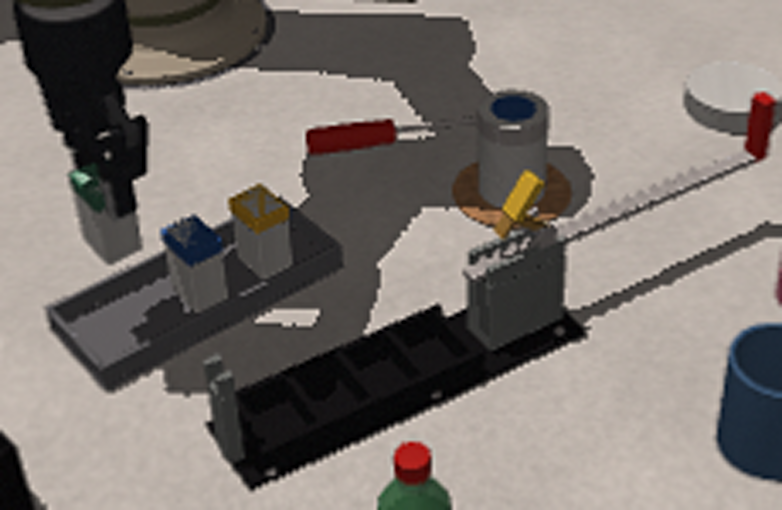

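The rack is empty, blue and yellow stand in the tray, and the round tin is centred on the mat again. I'll lower green.

```bash
python3 -m pendant '[[[0,0,-0.5],0,0.3],[[0,0,-0.7],0,0.3],[[0,0,-0.7],0,0.3],[[0,0,-0.45],0,0.3],[[0,0,-0.25],0,0.3],[[0,0,-0.15],0,0.3],[[0,0,-0.1],0,0.3],[[0,0,0],0,0.3],[[0,0,0],0,0.3]]' 50
```

```text
time_s: 38.37
position: [0.4399, -0.2277, 0.047]
tool_rot: [[0.095, 0.001, 0.995], [-0.995, -0.001, 0.095], [0.001, -1.0, 0.001]]
ft_force: [-0.5, -0.4, -1.4]
grip_width: 0.0411
```

```bash
python3 -m pendant '[[[0,0,-0.04],0,0.3],[[0,0,0],0,0.3],[[0,0,0],0,0.3]]' 50
```

```text
time_s: 38.62
position: [0.4396, -0.2276, 0.0456]
tool_rot: [[0.095, 0.0, 0.995], [-0.995, -0.0, 0.095], [0.0, -1.0, 0.0]]
ft_force: [-0.1, 0.7, -1.5]
grip_width: 0.0412
```

```bash
python3 -m pendant '[[[0,0,-0.05],0,0.3],[[0,0,0],0,0.3],[[0,0,0],0,0.3]]' 50; python3 -m pendant '[[[0,0,0],0,0.5],[[0,0,0],0,0.7],[[0,0,0],0,1],[[0,0,0],0,1],[[0,0,0],0,1],[[0,0,0.5],0,1],[[0,0,1],0,1],[[0,0,1],0,1],[[0,0,1],0,1],[[0,0,1],0,1],[[0,0,0.6],0,1],[[0,0,0],0,1]]' 50
```

```text
time_s: 38.87
position: [0.4397, -0.2277, 0.0449]
tool_rot: [[0.095, 0.001, 0.995], [-0.995, -0.001, 0.095], [0.001, -1.0, 0.001]]
ft_force: [-1.8, 0.9, 10.1]
grip_width: 0.0411
time_s: 39.87
position: [0.4407, -0.2284, 0.2006]
tool_rot: [[0.095, 0.006, 0.995], [-0.995, -0.005, 0.096], [0.005, -1.0, 0.005]]
ft_force: [-0.2, -0.2, -0.4]
grip_width: 0.0854
```

```bash
python3 -m pendant '[[[0.2,0.7,0],-0.14,1],[[0.35,1,0],-0.14,1],[[0.35,1,0],-0.14,1],[[0.35,1,0],-0.14,1],[[0.35,1,0],-0.14,1],[[0.35,1,0],-0.14,1],[[0.35,1,0],-0.14,1],[[0.35,1,0],-0.14,1],[[0.35,1,0],-0.14,1],[[0.35,1,0],-0.14,0.7],[[0.35,1,0],0,0.5],[[0.35,1,0],0,0.45]]' 50; python3 -m pendant '[[[0.35,1,0],0,0.45],[[0.35,1,0],0,0.45],[[0.35,1,0],0,0.45],[[0.35,1,0],0,0.45],[[0.35,1,0],0,0.45],[[0.2,0.8,0],0,0.45],[[0,0,0],0,0.45],[[0,0,0],0,0.45]]' 50; python3 look.py 17 .57 .66 .23 .31 .125 .138
```

```text
time_s: 40.87
position: [0.561, 0.1251, 0.1957]
tool_rot: [[-0.027, -0.002, 1.0], [-1.0, -0.0, -0.027], [0.0, -1.0, -0.002]]
ft_force: [0.4, 0.0, 0.4]
grip_width: 0.0516
time_s: 41.53
position: [0.6192, 0.2984, 0.1949]
tool_rot: [[-0.025, -0.002, 1.0], [-1.0, -0.001, -0.025], [0.001, -1.0, -0.002]]
ft_force: [-0.4, 0.2, 0.2]
grip_width: 0.0388
scene 32 [0.622  0.2742 0.131 ] ((621.1102294921875, 275.68011474609375), (16.17815589904785, 14.775609016418457), 14.079445838928223)
top 17 [0.6202 0.2745 0.1328] ((619.8580932617188, 273.7078552246094), (15.828166007995605, 7.9041876792907715), 17.364614486694336)
```

View pics/scene17.png

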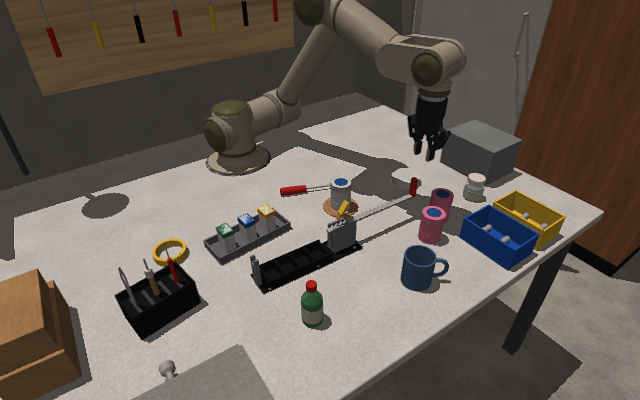

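All three tins stand in the tray at (225,230), (247,222) and (266,212). I'll grasp the handle.

```bash
python3 -m pendant '[[[0,-0.75,0],-0.02,0.45],[[0,0,0],0,0.45],[[0,0,0],0,0.45],[[0,0,-0.6],0,0.45],[[0,0,-0.6],0,0.45]]' 60
```

```text
time_s: 42.05
position: [0.6199, 0.2749, 0.1616]
tool_rot: [[-0.029, 0.003, 1.0], [-1.0, 0.001, -0.029], [-0.001, -1.0, 0.003]]
ft_force: [-0.2, -0.2, -0.4]
grip_width: 0.0382
```

```bash
python3 -m pendant '[[[0,0.03,-0.7],0,0.45],[[0,0,-0.7],0,0.45],[[0,0,-0.35],0,0.45],[[0,0,0],0,0.45],[[0,0,0],0,0.45],[[0,0,0],0,0.2],[[0,0,0],0,0.1],[[0,0,0],0,0.1],[[0,0,0],0,0.1],[[0,0,0],0,0.1],[[0,0,0],0,0.1]]' 60
```

```text
time_s: 42.97
position: [0.6195, 0.2761, 0.1102]
tool_rot: [[-0.028, 0.001, 1.0], [-1.0, 0.001, -0.028], [-0.001, -1.0, 0.001]]
ft_force: [-4.2, -1.2, 7.3]
grip_width: 0.0171
```

```bash
python3 -m pendant '[[[0,-0.2,0],0,0.1],[[-0.01,-0.4,0],0,0.1],[[-0.02,-0.6,0],0,0.1],[[-0.02,-0.6,0],0,0.1],[[-0.02,-0.6,0],0,0.1],[[-0.02,-0.6,0],0,0.1],[[-0.02,-0.6,0],0,0.1],[[-0.02,-0.6,0],0,0.1],[[-0.02,-0.6,0],0,0.1],[[-0.01,-0.4,0],0,0.1],[[0,0,0],0,0.1],[[0,0,0],0,0.1]]' 60
```

```text
time_s: 43.97
position: [0.6151, 0.1187, 0.1101]
tool_rot: [[-0.03, 0.002, 1.0], [-1.0, -0.001, -0.03], [0.001, -1.0, 0.002]]
ft_force: [-3.5, -1.7, 6.9]
grip_width: 0.0167
```

```bash
python3 -m pendant '[[[-0.01,-0.4,0],0,0.1],[[-0.01,-0.4,0],0,0.1],[[-0.01,-0.2,0],0,0.1],[[0,-0.08,0],0,0.1],[[0,0,0],0,0.1],[[0,0,0],0,0.1]]' 60;python3 -m pendant '[[[0,-0.06,0],0,0.1],[[0,0,0],0,0.1],[[0,0,0],0,0.1]]' 60
```

```text
time_s: 44.47
position: [0.6143, 0.0869, 0.1101]
tool_rot: [[-0.029, 0.002, 1.0], [-1.0, -0.001, -0.029], [0.001, -1.0, 0.002]]
ft_force: [-3.1, -3.0, 6.3]
grip_width: 0.0171
time_s: 44.72
position: [0.6142, 0.0861, 0.1101]
tool_rot: [[-0.028, 0.003, 1.0], [-1.0, 0.001, -0.028], [-0.001, -1.0, 0.003]]
ft_force: [-1.9, 1.7, 7.0]
grip_width: 0.0167
```

```bash
python3 -m pendant '[[[0,-0.05,0],0,0.1],[[0,0,0],0,0.1],[[0,0,0],0,0.1]]' 60;python3 -m pendant '[[[0,-0.05,0],0,0.1],[[0,0,0],0,0.1],[[0,0,0],0,0.1]]' 60
```

```text
time_s: 44.97
position: [0.6142, 0.0861, 0.1101]
tool_rot: [[-0.028, 0.003, 1.0], [-1.0, 0.003, -0.028], [-0.003, -1.0, 0.003]]
ft_force: [-1.9, 9.7, 6.6]
grip_width: 0.0166
time_s: 45.22
position: [0.6142, 0.086, 0.1102]
tool_rot: [[-0.027, 0.003, 1.0], [-1.0, 0.005, -0.027], [-0.006, -1.0, 0.003]]
ft_force: [-0.5, 15.7, 7.2]
grip_width: 0.017
```

The bar is hard against the home stop. I'll release it and go to the tab.

```bash
python3 -m pendant '[[[0,0.06,0],0,0.1],[[0,0,0],0,0.4],[[0,0,0],0,0.4],[[0,0,0],0,0.4],[[0,0,0],0,0.4],[[0,0,0.5],0,0.4],[[0,0,1],0,0.4],[[0,0,1],0,0.45],[[0,-0.7,0],0,0.45],[[0,-0.75,0],0,0.45],[[0,0,0],0,0.45],[[0,0,0],0,0.45]]' 40; python3 look.py 18 .57 .66 .06 .12 .12 .138;python3 -c "
import cv2
a=cv2.imread('pics/scene18.png')[150:300,190:420]; cv2.imwrite('pics/crop18.png',cv2.resize(a,None,fx=3.4,fy=3.4,interpolation=cv2.INTER_CUBIC))"
```

```text
time_s: 46.22
position: [0.6138, 0.04, 0.1832]
tool_rot: [[-0.03, -0.0, 1.0], [-1.0, 0.0, -0.03], [-0.0, -1.0, -0.0]]
ft_force: [-0.7, -0.5, 0.5]
grip_width: 0.0385
scene 51 [0.6169 0.0836 0.1294] ((614.0178833007812, 85.04610443115234), (14.24100112915039, 19.665733337402344), 88.95427703857422)
```

View pics/crop18.png

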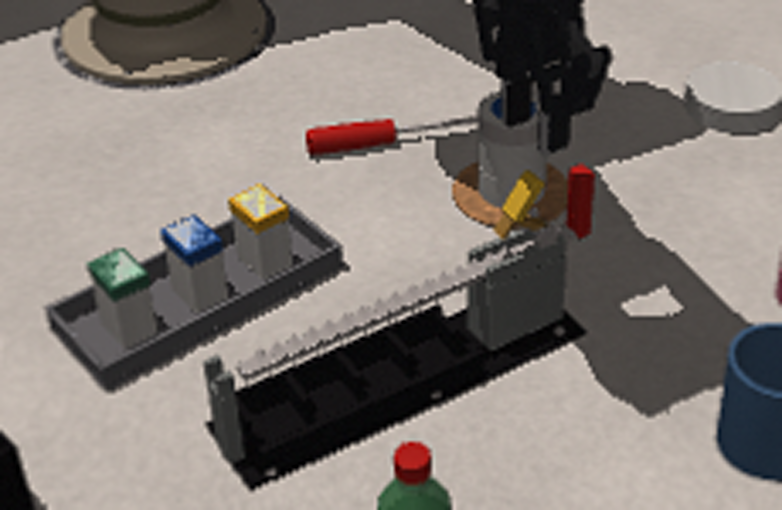

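```bash
python3 -m pendant '[[[-0.02,0.07,0],0,0.45],[[0,0,-0.6],0,0.45],[[0,0,-0.7],0,0.45],[[0,0,-0.6],0,0.45],[[0,0,-0.15],0,0.45],[[0,0,0],0,0.45],[[0,0,0],0,0.2],[[0,0,0],0,0.1],[[0,0,0],0,0.1],[[0,0,0],0,0.1],[[0,0,0],0,0.1],[[0,0,0],0,0.1]]' 40
```

```text
time_s: 47.32
position: [0.6133, 0.0432, 0.1232]
tool_rot: [[-0.028, 0.001, 1.0], [-1.0, -0.0, -0.028], [0.0, -1.0, 0.001]]
ft_force: [-4.5, 0.8, 7.5]
grip_width: 0.017
```

Gripped (17 mm). Now I'll reverse the arc, with a little extra at the end.

```bash
python3 -m pendant '[[[-0.01,-0.15,-0.02],0,0.1],[[0,-0.15,-0.03],0,0.1],[[-0.01,-0.14,-0.05],0,0.1],[[0,-0.14,-0.06],0,0.1],[[-0.01,-0.13,-0.08],0,0.1],[[0,-0.13,-0.09],0,0.1],[[0,-0.11,-0.11],0,0.1],[[0,-0.11,-0.12],0,0.1],[[0,0,0],0,0.1],[[0,0,0],0,0.1]]' 40
```

```text
time_s: 48.15
position: [0.6124, 0.0124, 0.1068]
tool_rot: [[-0.028, 0.001, 1.0], [-1.0, 0.002, -0.028], [-0.002, -1.0, 0.001]]
ft_force: [-5.5, 6.2, 9.2]
grip_width: 0.0168
```

```bash
python3 -m pendant '[[[0,-0.04,-0.06],0,0.1],[[0,0,0],0,0.1],[[0,0,0],0,0.1]]' 40;python3 -m pendant '[[[0,-0.03,-0.06],0,0.1],[[0,0,0],0,0.1],[[0,0,0],0,0.1]]' 40
```

```text
time_s: 48.4
position: [0.6125, 0.0122, 0.1065]
tool_rot: [[-0.028, 0.003, 1.0], [-1.0, 0.003, -0.028], [-0.003, -1.0, 0.003]]
ft_force: [-8.6, 10.0, 19.8]
grip_width: 0.017
time_s: 48.65
position: [0.6126, 0.0117, 0.1059]
tool_rot: [[-0.028, 0.004, 1.0], [-1.0, 0.003, -0.028], [-0.004, -1.0, 0.004]]
ft_force: [-10.8, 13.0, 28.6]
grip_width: 0.0175
```

The pawl is against its bottom stop and the pose matches the original. I'll relax, release, rise and inspect.

```bash
python3 -m pendant '[[[0,0.03,0.07],0,0.1],[[0,0,0],0,0.45],[[0,0,0],0,0.45],[[0,0,0],0,0.45],[[0,0,0],0,0.45],[[0,0,0.5],0,0.45],[[0,0,1],0,0.45],[[0,0,1],0,0.45],[[0,0,1],0,0.6],[[-0.5,-0.5,0.5],0,0.8],[[-1,-0.8,0],0,1],[[-1,-0.8,0],0,1]]' 40; python3 -m pendant '[[[-1,-0.8,0],0,1],[[-1,-0.9,0],0,1],[[-1,-0.9,0],0,1],[[-0.6,-0.9,0],0,1],[[0,-0.9,0],0,1],[[0,-0.9,0],0,1],[[0,-0.9,0],0,1],[[0,-0.9,0],0,1],[[0,-0.5,0],0,1],[[0,0,0],0,1]]'; python3 look.py 19 .57 .66 -.02 .04 .125 .14;python3 - <<'E'
from h import *
np.set_printoptions(precision=4,suppress=True)
for n in("scene","top"):
    P=cloud(n,np.load(f'pics/{n}19_d.npy'))
    for nm,b in(('handle',(.57,.66,.06,.12,.125,.14)),('round',(.38,.55,.05,.22,.083,.1)),('G',(.39,.49,-.26,-.2,.06,.075)),('B',(.39,.49,-.195,-.135,.06,.075)),('Y',(.38,.49,-.13,-.07,.06,.075))):
        q=P[(P[...,0]>b[0])&(P[...,0]<b[1])&(P[...,1]>b[2])&(P[...,1]<b[3])&(P[...,2]>b[4])&(P[...,2]<b[5])]
        if len(q)>5: print(n,nm,len(q),q.mean(0),cv2.minAreaRect((q[:,:2]*1000).astype(np.float32)))
a=cv2.imread('pics/scene19.png')[150:300,190:420]; cv2.imwrite('pics/crop19.png',cv2.resize(a,None,fx=3.4,fy=3.4,interpolation=cv2.INTER_CUBIC))
E
```

```text
time_s: 49.65
position: [0.537, -0.0535, 0.224]
tool_rot: [[-0.027, 0.002, 1.0], [-1.0, -0.001, -0.027], [0.001, -1.0, 0.002]]
ft_force: [0.7, -0.6, 0.1]
grip_width: 0.0842
time_s: 50.48
position: [0.4292, -0.2835, 0.223]
tool_rot: [[-0.031, -0.0, 1.0], [-1.0, -0.0, -0.031], [0.0, -1.0, -0.0]]
ft_force: [-0.2, 0.5, -0.8]
grip_width: 0.0852
scene 32 [0.6145 0.0095 0.1306] ((613.5492553710938, 10.575699806213379), (10.599493026733398, 16.80484390258789), 83.60643768310547)
top 28 [0.6124 0.0134 0.1335] ((614.1730346679688, 13.534276962280273), (8.256983757019043, 18.824777603149414), 89.76221466064453)
scene handle 41 [0.6162 0.084  0.1309] ((615.6563110351562, 85.14286804199219), (13.042261123657227, 18.76900291442871), 85.50536346435547)
scene round 228 [0.4669 0.1316 0.0904] ((465.1052551269531, 134.080078125), (60.06492233276367, 62.938751220703125), 52.97306442260742)
scene G 171 [ 0.4444 -0.2339  0.0679] ((441.06182861328125, -233.07859802246094), (45.508209228515625, 33.315120697021484), 4.2593584060668945)
scene B 155 [ 0.4385 -0.1682  0.0679] ((435.61578369140625, -166.8343353
[... 201 characters left out ...]
3956909)
top handle 34 [0.6144 0.0887 0.134 ] ((615.1063232421875, 88.58171844482422), (11.707770347595215, 17.41661262512207), 88.10037231445312)
top round 419 [0.4632 0.1365 0.0928] ((463.5367431640625, 137.15199279785156), (61.72688674926758, 62.174407958984375), 2.5106353759765625)
top G 80 [ 0.4514 -0.2261  0.0699] ((454.4753112792969, -224.49880981445312), (21.835954666137695, 42.8487663269043), 43.64897155761719)
top B 178 [ 0.4358 -0.1647  0.07  ] ((435.3961486816406, -164.71865844726562), (43.20490646362305, 33.035274505615234), 6.710535049438477)
top Y 180 [ 0.4288 -0.1002  0.0697] ((429.12860107421875, -100.1404037475586), (43.25033187866211, 32.997676849365234), 5.85857629776001)
```

View pics/crop19.png

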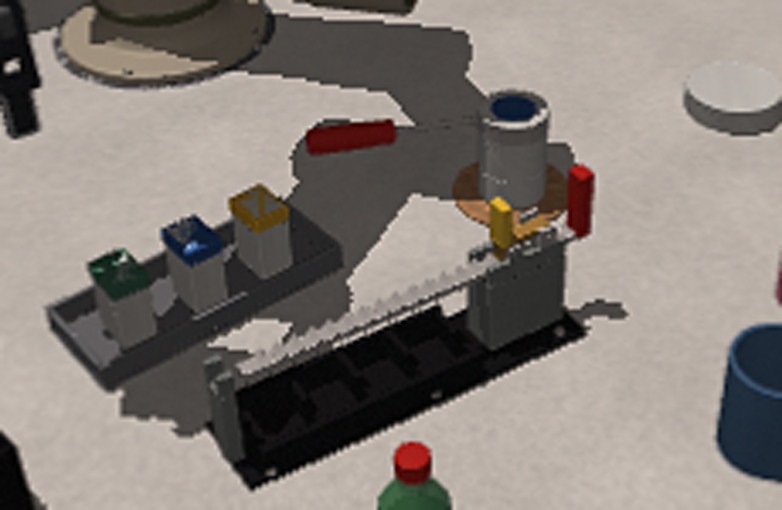

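View pics/top19.png

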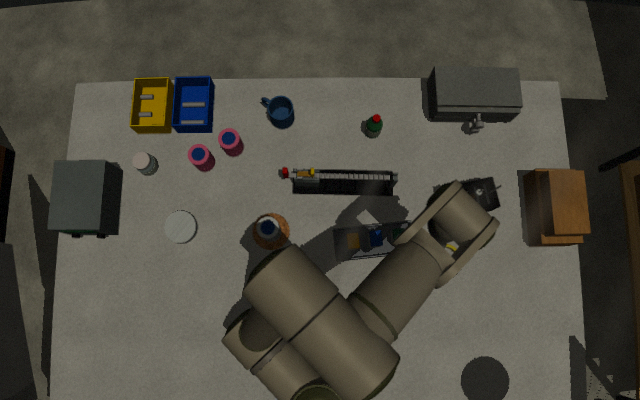

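Every reading matches. The tab and handle read the same as at the start within 0.5 mm, the round tin is 1–2 mm from the mat centre, and all three tins stand on the tray floor. I'll hand in.

```bash
python3 -c "
from rig import env
print(env.close_job())"
```

```text
the job is handed in; nothing more can be done
None
```

The job is done and handed in at about 51 s of the 208 s allowed.

**What I did**
- I stood the silver round tin on the mat, lifted the pawl to about 0.8 rad, and drew the bar out about 190 mm to its stop.
- I moved the three tins present (yellow, blue and green; the red one was absent) into the tray.
- Partway through, the round tin was knocked about 3 cm off centre. I put it back in the middle of the mat before moving the green tin.
- I pushed the bar to its home stop and swung the pawl down into the teeth.

**Last checks**
- **Bar and pawl:** in the scene camera, the handle and pawl tab are within 0.5 mm of their starting positions. The top camera put the handle about 1 mm further out, which is within the calibration error.
- **Tins:** all three stand upright with their lids about 70 mm high, which fits tins on the tray floor. The round tin is 1–2 mm from the mat centre.
- **Bystanders:** the flat tin looked unmoved in the last pictures. I never reached for the caddy or the tape roll, but the arm partly hid them in the last top view, so I did not measure them again.

No check failed.

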